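# Turn the timer's steel knob onto its drive pin and press it home

## Robot

A 6-joint arm with a two-finger parallel gripper is mounted at the origin on the work surface. World frame = base frame: x ahead of the robot, y to its left, z up, the work surface at z = 0. Lengths are in m, angles in degrees, forces in N, time in s.
With the tool pointing down it reaches from about 0.275 to 0.975 m from the base axis. Payload 8.4 kg.
Tool frame: the origin (TCP) lies between the finger pads; the fingertips stand 25 mm ahead of it and the grasp point (between the pads) lies 6 mm ahead of it; z points along the fingers, y is the direction in which the jaws open and shut (so a half turn about z gives the same grasp; the last joint's range is limited). The gripper opens to 92 mm and grips with 3 to 60 N. Pads are 20 mm wide; open, the fingers measure 128 mm over their backs; the gripper's body (75 mm by 189 mm) begins 69 mm behind the grasp point.
Start: joints at [67.643, 20.225, 93.587, -0, 66.188, -0.138], TCP at [0.236, 0.579, 0.24] pointing down, gripper open.
Joint ranges: [-150.9, 150.9], [-52.94, 120.26], [3.33, 152.33], [-74.26, 254.26], [0, 154.13], [-172.89, 172.89]. Speed limits (degrees/s): [127.2, 127.2, 159.86, 180, 180, 180].

## Interface

Orientations are given as a 3x3 rotation matrix whose columns are the frame's x, y, z axes.
In Python, from bench import robot gives the robot as it stands.
- The arm moves only by the tool step_arm, never from a script. Its argument "moves" is a list that holds one entry, the list of rows, each a list of 7 numbers: the turn, a rotation vector about the tool's x, y, z in rad, then the shift along the tool's x, y, z in cm, then the finger opening in cm, from 0 to 9.19. A call has 1 to 12 rows; each row shifts and turns the commanded pose from where the row before left it, along the tool's axes as they then stand; what a row does not reach is not made up. A row lasts 1/12 s, in which the tool goes at most 41.7 mm and 7.16 degrees, less where a joint would pass 70% of its speed; a pose out of reach is approached as far as the arm can. A call with a gripper value outside its range is refused whole. The fingers move at their own pace and stop on an object; "newtons" is the grip in N (left out, the last holds). Time passes only in rows, so rows that do not move let the fingers close. It gives the time, the measured TCP pose, the force and the opening at its end, in the units of the state.
- robot.sense(): the state, without advancing time (a new reading comes with each control period).
- robot.snapshot(name): name is "scene" or "top" or "wrist"; returns a dict with "img" (480x640x3 uint8, red, green, blue), "mtx" (3x3 intrinsics, pixels), "k1" (the pictures are not rectified: a ray, as slopes to the right and down, at radius r is drawn at 1 + k1 r^2 times it, then the intrinsics apply), "R" (3x3) and "t" (3): a world point X has camera coordinates R X + t; the wrist camera has in their place "T_tool_cam" (4x4, takes a point from camera to tool coordinates, whose origin is the TCP and whose axes are the flange's). Camera axes: x right, y down, z forward; pixel columns grow to the right and rows downward; lengths in m; the calibration is good to about 2 mm. A picture is of the moment at which its call begins: read the wrist's pose just before it. There is no depth.
- robot.close_job(): hands the job in, once; it reports no verdict.
The state is a dict: "t": time; "qpos": joint angles; "dq": joint speeds; "effort": joint torques, N m; "position": TCP position; "tcp_rot": TCP orientation; "contact_force": force on the tool from outside, world axes, zero at the start; "ft_torque": the same for the moment, N m; "gripper_width": opening from 0.0 (shut) to 1.0 (fully open).
Only numpy, scipy, OpenCV 4.12 (cv2) and the standard library are available. Lean on these libraries where they do the work, as an engineer would, in place of code of your own. Each camera call takes 0.05 s, during which the arm holds its last target.

## Task

The steel knob of the wind-up kitchen timer stands high on its spindle because the notch in its skirt is not over the drive pin. Push it round with a fingertip, either way, until the notch is over the pin, then press it down until it is fully home. Do not squeeze, force or lift the knob, do not wind up the timer by dragging the pin round, and leave the things around the timer where they are.

Things in the scene. Friction and masses are not known exactly. Their poses are not given: they have to be found in the camera images.
- timer: Grey wind-up timer, a square box 160 x 160 mm, 42 mm high, fixed firmly to the counter. Origin at the centre of its underside, z up; its upright spindle stands on this centre line. On top lies a black round winding plate, 132 mm across, its upper face 45 mm above the counter.
- winder (a joint): Angle (rad, counter-clockwise from above, 0 = pin on the timer's +x side) of the black winding plate, which carries the drive pin. Held by the clockwork: it turns only when forced with about 0.35 N m, and that winds the timer. It may stand anywhere in a wide arc at the start.
- pin (a point): Top of the steel drive pin: upright, 8 mm thick, round-topped, on the black plate 46 mm from the spindle axis, its top 8 mm above the plate (53 mm above the counter). Hidden under the skirt while the knob is high. x axis points outwards from the spindle, z up.
- pin_foot (a point): Top centre of the drive pin's steel foot, a block 13 x 10 mm, 5 mm high, on the black plate just outside the skirt's rim, 51 to 65 mm from the axis, in line with the pin: seen from above it shows where the hidden pin is.
- knob_top (a point): Top of the steel knob's grip bar, on the spindle axis; turns with the knob: x along the bar to the notch end (black line on top), z up. Bar 70 mm long, 12 mm wide, 20 mm high, across a round skirt 100 mm wide, 4 mm thick. This top is 77 mm above the counter at the start (skirt's upper face 57), 69 mm when home.
- knob (a joint): Angle (rad, counter-clockwise from above, 0 = notch on the timer's +x side) of the steel knob. It turns without end either way and stays where it is left; about 0.04 N m, some 2 N near the end of the bar. The notch is over the pin when this equals winder (or differs by full turns).
- notch (a point): The open notch in the skirt's rim, 15 mm wide and 10 mm deep: its middle at the skirt's underside, 46 mm from the spindle axis in the direction of the black line on the bar. x axis points outwards.
- knob_press (a joint): How far the knob is pushed down its spindle, m: 0 at the start (skirt on the pin's top), 0.008 fully home, negative if lifted. A push-on fit: about 4 N to push down, over 6 N to pull up, stays where put, does not drop by itself. Off the notch the skirt lands on the pin and stays high; it goes home with the notch within about 4 degrees of the pin.
- egg_cup: Loose white ceramic egg cup, 50 mm across, 64 mm high, standing beside the timer on its left (timer's +y). Origin at the centre of its underside. To be left alone.
- spoon: Loose black silicone spoon lying beside the timer on its right, 270 mm long, up to 12 mm high, its round bowl 50 mm across. Origin 150 mm from the handle's end, on the counter; x axis towards the bowl. To be left alone.
- spice_jar: Loose glass spice jar with a steel lid, 48 mm across, 100 mm high, standing behind the timer. Origin at the centre of its underside. To be left alone.
- pepper_mill: Loose dark wooden pepper mill, 56 mm across, 142 mm high, farther left on the counter. Origin at the centre of its underside. To be left alone.
- ramekin: Loose white ceramic ramekin, 86 mm across, 45 mm high, farther right on the counter. Origin at the centre of its underside. To be left alone.
Things that resemble listed ones, but are neither listed nor needed, are in the scene too. Several things have the shape of the timer; the one meant has the colours described above.

How it is judged (in metres and radians):
At the end, for the whole second after the job is handed in: The knob is pushed home to within about 1 mm (6.8 of its 8 mm) with its notch round the drive pin (within 6 mm), the pin is within 12 mm of where it stood, and each thing around the timer (egg cup, spoon, jar, mill, ramekin) is within 20 mm of where it was (value of joint knob_press above 0.0068 m and horizontal distance between notch and pin below 0.006 m and distance of pin from where it was at the start of the episode below 0.012 m and distance of each of egg_cup, spoon, spice_jar, pepper_mill, ramekin from where it was at the start of the episode below 0.02 m); the robot touches nothing.
It fails at once if the knob is lifted more than 4 mm (value of joint knob_press below -0.004 m).
It fails at once if the knob or timer is squeezed or forced by the fingers with more than 60 N (contact force between the fingers and timer above 60 N).
It fails at once if the timer is wound: the pin is dragged more than 12 mm (distance of pin from where it was at the start of the episode above 0.012 m).
It fails at once if a thing standing or lying around the timer is pushed or carried more than 20 mm (distance of any of egg_cup, spoon, spice_jar, pepper_mill, ramekin from where it was at the start of the episode above 0.02 m).
It fails at once if a standing thing is tipped (angle between any of egg_cup, spice_jar, pepper_mill's own z axis and vertical above 0.6 rad).
It also fails if it takes over 51 s, if anything falls off the work surface, if the arm or the gripper's body presses on something with over 40 N, if the wrist force passes 120 N, or if a joint passes its speed limit or range.

## Working session

There is one attempt and no reset: what is moved stays moved. The work goes in short steps, Python scripts to look and compute and a tool call to move; the robot and the scene stay as the last step left them, time stands still between calls to the robot, and variables do not carry over. Pictures are saved under pics/ and viewed, and the job is handed in when it is done.

Besides the shell and the picture viewer there is one more tool, called by a JSON object that holds its "name" and its "arguments", one argument or row to a line. step_arm: Moves the arm, as the interface text tells. Its arguments: {"type":"object","properties":{"moves":{"type":"array"},"newtons":{"type":"number"}},"required":["moves"]}

```bash
mkdir -p pics; ls; cat > h.py <<'E'
import numpy as np, cv2, json, pickle
from bench import robot
def snap(n,f):
    s=robot.sense(); d=robot.snapshot(n); d['s']=s
    cv2.imwrite(f'pics/{f}.png',cv2.cvtColor(d['img'],cv2.COLOR_RGB2BGR)); pickle.dump(d,open(f'pics/{f}.pkl','wb')); return d
def load(f): return pickle.load(open(f'pics/{f}.pkl','rb'))
def cam(d):
    if 'R' in d: R=np.array(d['R']);t=np.array(d['t']); return R.T,-R.T@t
    T=np.array(d['T_tool_cam']);Rt=np.array(d['s']['tcp_rot']);p=np.array(d['s']['position'])
    return Rt@T[:3,:3],Rt@T[:3,3]+p
def plane(d,uv,z):
    uv=np.atleast_2d(np.array(uv,float)); 
    k=cv2.undistortPoints(uv.reshape(-1,1,2),np.array(d['mtx']),np.array([d['k1'],0,0,0,0.])).reshape(-1,2)
    R,c=cam(d); r=np.c_[k,np.ones(len(k))]@R.T
    return c+r*((z-c[2])/r[:,2])[:,None]
def proj(d,X):
    R,c=cam(d); q=(np.atleast_2d(X)-c)@R; q=q/q[:,2:]; a=q[:,:2]; a=a*(1+d['k1']*(a**2).sum(1,keepdims=True))
    M=np.array(d['mtx']); return np.c_[a,np.ones(len(a))]@M.T[:,:2]
E
python3 - <<'E'
from h import *
for n in('scene','top','wrist'):
    d=snap(n,n+'0'); print(n,cam(d)[1],d['k1'])
print(robot.sense())
E
```

```text
pics
scene [ 1.05950589 -0.13068241  0.90717364] 0.029849768809390765
top [0.35086689 0.00495269 1.39599059] 0.05293057427539045
wrist [0.16751547 0.60583077 0.38347733] -0.023659004809721444
{'t': 0.15, 'qpos': array([ 6.76419374e+01,  2.02544122e+01,  9.36192809e+01,  1.29551523e-03,
        6.61887427e+01, -1.37030396e-01]), 'dq': array([-0.06624618, -0.12961358, -0.04008904,  0.01056062,  0.13507661,
       -0.08238052]), 'effort': array([ 1.11835870e-04, -5.94199526e+01, -3.34470928e+01,  6.96736760e-02,
        2.04146613e-02, -1.05716638e-04]), 'position': array([0.23621431, 0.57825309, 0.23902485]), 'tcp_rot': array([[-9.25728362e-01,  3.78188857e-01, -4.33650620e-04],
       [ 3.78189104e-01,  9.25727823e-01, -9.99923462e-04],
       [ 2.32825339e-05, -1.08965945e-03, -9.99999406e-01]]), 'contact_force': array([ 0.59943562, -0.04490347,  0.27689117]), 'ft_torque': array([ 0.00362231,  0.04865404, -0.01036766]), 'gripper_width': 1.0031964951246415}
```

View pics/top0.png

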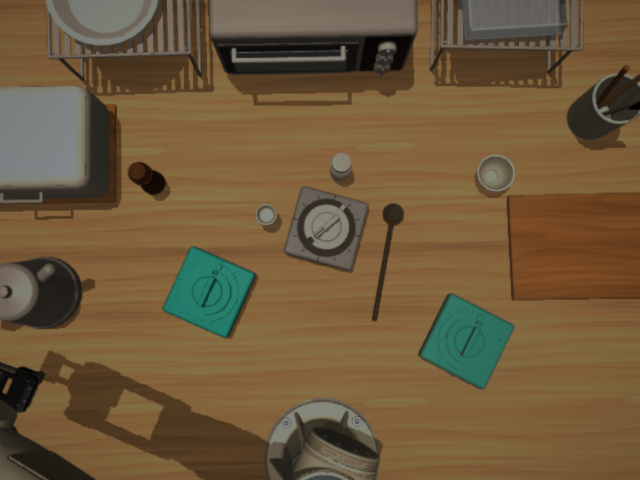

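View pics/scene0.png

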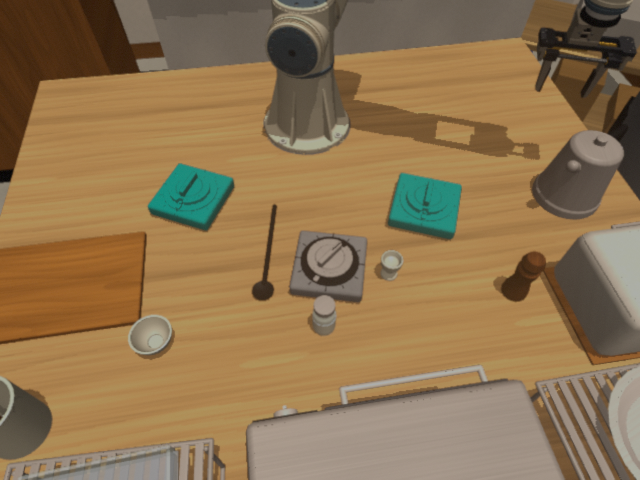

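View pics/wrist0.png

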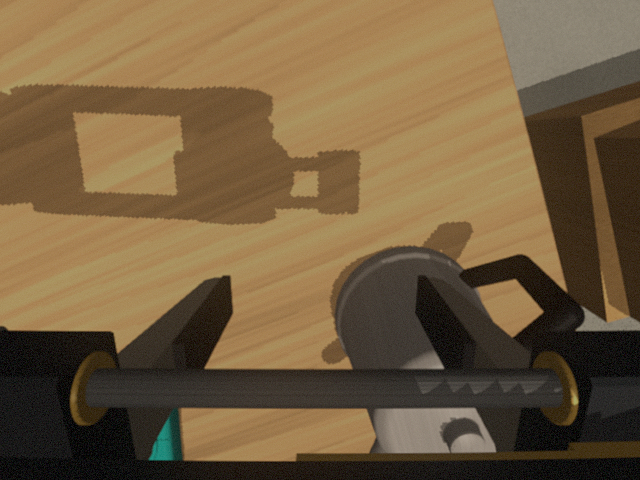

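In the top view three things have the timer's shape: a teal one at (210,292), a teal one at (466,342), and a grey one with a black plate at (326,228). The grey one matches the description. In the scene view it is at (330,263). I'll check it in a close crop.

```bash
python3 - <<'E'
from h import *
d=load('top0'); c=d['img'][178:278,276:376,::-1]
a=cv2.resize(c,(600,600),interpolation=cv2.INTER_CUBIC)
d2=load('scene0'); c=d2['img'][220:310,285:375,::-1]
b=cv2.resize(c,(600,600),interpolation=cv2.INTER_CUBIC)
cv2.imwrite('pics/c0.png',cv2.resize(np.hstack([a,b]),(800,400)))
cv2.imwrite('pics/c1.png',a)
print(plane(d,[(326,228)],.045),plane(d2,[(331,262)],.045))
E
```

```text
[[ 0.50920913 -0.01802502  0.045     ]] [[ 0.5170354  -0.01720876  0.045     ]]
```

View pics/c1.png

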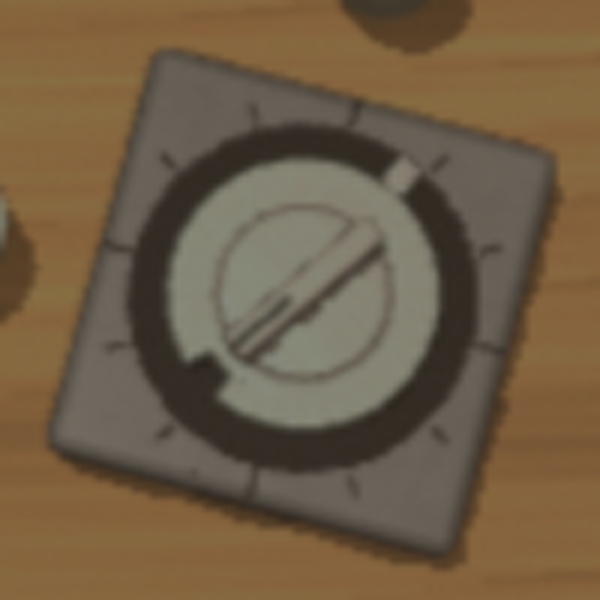

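View pics/c0.png

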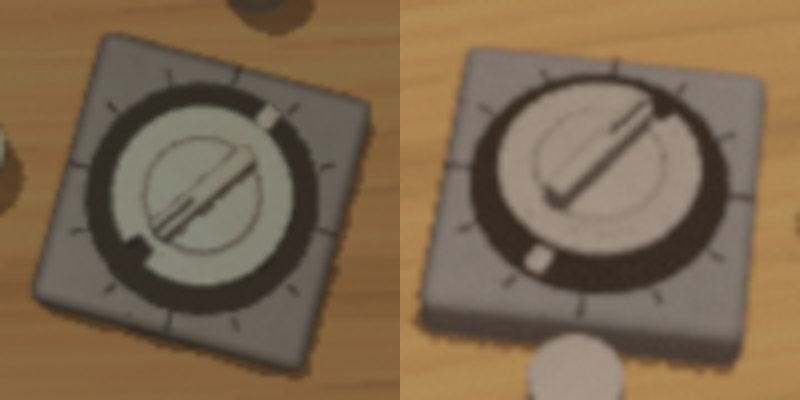

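The crop confirms the choice: grey box, black plate, steel foot at crop (403,174) and the notch almost opposite at (207,375).

```bash
python3 - <<'E'
from h import *
d=load('top0'); f=lambda p:np.array(p)/6+[276,178]-0.42
g=d['img'].astype(int)
# plate ellipse: dark pixels in crop
c=d['img'][178:278,276:376]; m=(c.max(2)<60).astype(np.uint8)
n,l,s,ce=cv2.connectedComponentsWithStats(m); i=1+s[1:,4].argmax()
cn=max(cv2.findContours((l==i).astype(np.uint8),0,2)[0],key=cv2.contourArea)
e=cv2.fitEllipse(cn); print(e); C=plane(d,[np.array(e[0])+[276,178]],.045)[0]
print('C',C, plane(d,[np.array(e[0])+[276+e[1][0]/2,178]],.045)[0]-C)
n=plane(d,f((207,375)),.055)[0]; ft=plane(d,f((403,174)),.05)[0]
bar=plane(d,[f((240,350)),f((372,232))],.077)
for q in (n,ft): v=q-C; print(q,np.hypot(*v[:2]),np.degrees(np.arctan2(v[1],v[0])))
v=bar[0]-bar[1]; print(bar.mean(0),np.hypot(*v[:2]),np.degrees(np.arctan2(v[1],v[0])))
# others
for nm,p,z in(('egg',(267,215),.064),('jar',(341,162),.1),('spoonbowl',(393,214),.01),('handle',(375,319),.005),('mill',(141,172),.14),('box',f((160,50)),.042),('box',f((552,152)),.042),('box',f((450,560)),.042),('box',f((52,445)),.042)): print(nm,plane(d,p,z)[0])
E
```

```text
((49.987892150878906, 48.78567123413086), (51.87084197998047, 53.385223388671875), 140.6407012939453)
C [ 0.51195829 -0.01806114  0.045     ] [-0.00127204 -0.05833004  0.        ]
[0.48172084 0.01823979 0.055     ] 0.04724469258815307 129.79315951312591
[ 0.55624279 -0.05668839  0.05      ] 0.05876377988288304 -41.0966294214366
[ 0.50970352 -0.01888734  0.077     ] 0.06505468698074061 130.70284319189048
egg [0.53884967 0.11259756 0.064     ]
jar [ 0.64659371 -0.05305916  0.1       ]
spoonbowl [ 0.54247326 -0.1741693   0.01      ]
handle [ 0.30239671 -0.12569487  0.005     ]
mill [0.6243808  0.36852069 0.14      ]
box [0.60671584 0.03355409 0.042     ]
box [ 0.5645962  -0.11341686  0.042     ]
box [ 0.41164309 -0.07088345  0.042     ]
box [0.45793557 0.07690274 0.042     ]
```

{"name": "step_arm", "arguments": {
  "moves": [
    [[0,0,0,-2.0,-1.87,0,0],[0,0,0,-2.0,-1.87,0,0],[0,0,0,-2.0,-1.87,0,0],[0,0,0,-2.0,-1.87,0,0],[0,0,0,-2.0,-1.87,0,0],[0,0,0,-2.0,-1.87,0,0],[0,0,0,-2.0,-1.87,0,0],[0,0,0,-2.0,-1.87,0,0],[0,0,0,-2.0,-1.87,0,0],[0,0,0,-2.0,-1.87,0,0],[0,0,0,-2.0,-1.87,0,0],[0,0,0,-2.0,-1.87,0,0]]
  ],
  "newtons": 10
}}

```text
t: 1.15
position: [0.3739, 0.2788, 0.2395]
tcp_rot: [[-0.926, 0.378, -0.0], [0.378, 0.926, -0.0], [0.0, -0.0, -1.0]]
contact_force: [0.6, -0.0, 0.2]
gripper_width: 0.152
```

{"name": "step_arm", "arguments": {
  "moves": [
    [[0,0,0,-2.0,-1.87,0,0],[0,0,0,-2.0,-1.87,0,0],[0,0,0,-2.0,-1.87,0,0],[0,0,0,-2.0,-1.87,0,0],[0,0,0,-2.0,-1.87,0,0],[0,0,0,-2.0,-1.87,0,0],[0,0,0,-2.0,-1.87,0,0],[0,0,0,-2.0,-1.87,0,0],[0,0,0,-2.0,-1.87,0,0],[0,0,0,-2.0,-1.87,0,0],[0,0,0,0,0,0,0],[0,0,0,0,0,0,0]]
  ]
}}

```text
t: 2.15
position: [0.4882, 0.0305, 0.2393]
tcp_rot: [[-0.925, 0.381, -0.001], [0.381, 0.925, 0.0], [0.001, -0.0, -1.0]]
contact_force: [0.1, 1.5, -0.0]
gripper_width: 0.007
```

```bash
python3 - <<'E'
from h import *
d=snap('wrist','w1'); s=d['s']; print(s['t'],s['position'],s['tcp_rot'],s['qpos'],s['contact_force'],s['gripper_width']); print(d['T_tool_cam']); print(proj(d,[.511,-.018,.06]))
E
```

```text
2.15 [0.4882015  0.03045816 0.23934038] [[-9.24744786e-01  3.80587465e-01 -5.12504589e-04]
 [ 3.80587464e-01  9.24744922e-01  1.03945650e-04]
 [ 5.13496428e-04 -9.89296242e-05 -9.99999863e-01]] [ 3.38901986e+00  8.06195988e+00  1.09802945e+02  8.68620328e-03
  6.21640567e+01 -6.42449601e+01] [ 0.09811476  1.49779814 -0.03925441] 0.0072362116180312
[[ 2.91291974e-04 -9.64469258e-01 -2.64194937e-01  7.40216931e-02]
 [ 9.99999916e-01  2.05083504e-04  3.53887233e-04 -5.77135017e-04]
 [-2.87131334e-04 -2.64195018e-01  9.64469237e-01 -1.44537240e-01]
 [ 0.00000000e+00  0.00000000e+00  0.00000000e+00  1.00000000e+00]]
[[285.2721236  266.34747725]]
```

View pics/w1.png

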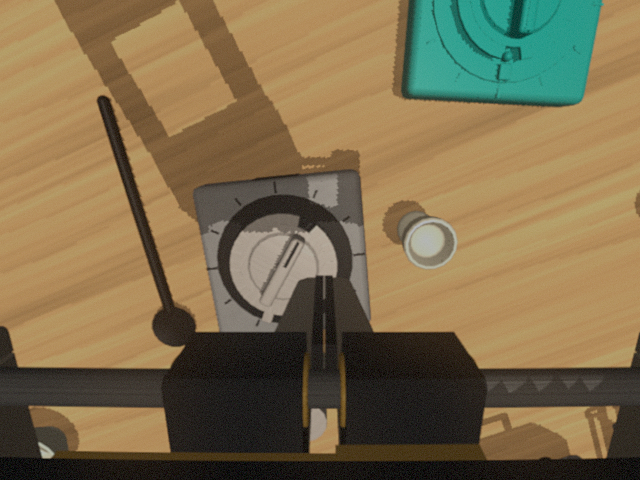

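The wrist view shows the notch at about (308,222), with the foot at (265,316) half hidden by the fingers. I'll shift to see the knob in the clear.

{"name": "step_arm", "arguments": {
  "moves": [
    [[0,0,0,-2.0,-0.7,0,0],[0,0,0,-2.0,-0.7,0,0],[0,0,0,-2.0,-0.6,0,0],[0,0,0,0,0,0,0],[0,0,0,0,0,0,0],[0,0,0,0,0,0,0]]
  ]
}}

```text
t: 2.7
position: [0.5351, -0.0087, 0.2393]
tcp_rot: [[-0.926, 0.378, -0.001], [0.378, 0.926, 0.0], [0.001, -0.0, -1.0]]
contact_force: [0.1, -0.3, -0.2]
gripper_width: 0.004
```

```bash
python3 - <<'E'
from h import *
d=snap('wrist','w2'); s=d['s']; print(s['t'],s['position'],s['dq'])
p=proj(d,[.511,-.018,.06])[0]; print(p); x,y=int(p[0])-100,int(p[1])-100
x=max(x,0);y=max(y,0);print(x,y)
cv2.imwrite('pics/w2c.png',cv2.resize(d['img'][y:y+200,x:x+200,::-1],(600,600),interpolation=cv2.INTER_CUBIC))
E
```

```text
2.7 [ 0.53510644 -0.00872545  0.23929224] [ 0.1222833  -0.43544505  0.36012542 -0.08362897 -0.0189987  -0.22220907]
[304.32692554 204.1331932 ]
204 104
```

View pics/w2c.png

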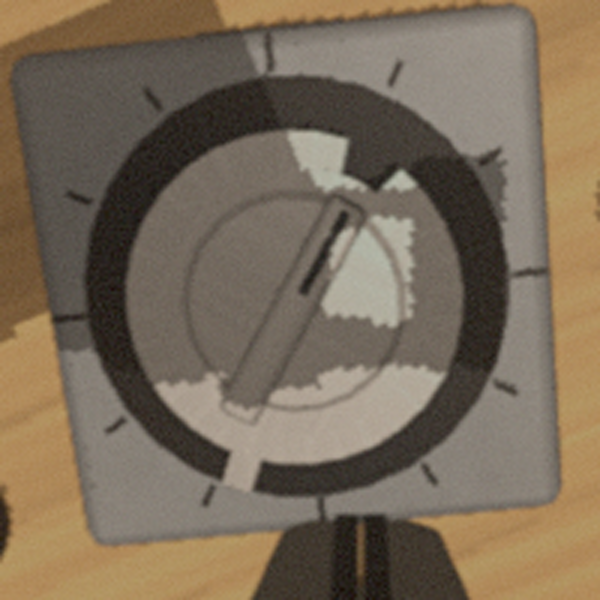

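```bash
python3 - <<'E'
from h import *
d=load('w2'); f=lambda p:np.array(p)/3+[204,104]-0.33
L=plane(d,[f((85,285)),f((508,285)),f((297,75)),f((297,495))],.045)
C=L.mean(0); print(C, np.linalg.norm(L[0]-L[1]),np.linalg.norm(L[2]-L[3]))
ft=plane(d,f((243,474)),.05)[0]; v=ft-C; print('foot',np.hypot(*v[:2]),np.degrees(np.arctan2(v[1],v[0])))
B=plane(d,[f((345,200)),f((242,412))],.077); v=B[0]-B[1]; print('bar',B.mean(0),np.linalg.norm(v),np.degrees(np.arctan2(v[1],v[0])))
B=plane(d,[f((347,212)),f((305,293))],.077); v=B[0]-B[1]; print('line',np.degrees(np.arctan2(v[1],v[0])))
bx=plane(d,[f((12,60)),f((535,8)),f((560,500)),f((92,543))],.042); print(bx.mean(0))
R,c=cam(d)
print(plane(d,f((332,516)),.0),)
E
```

```text
[ 0.50919797 -0.01984122  0.045     ] 0.13016205007512535 0.13033608882838615
foot 0.06055046506508219 -39.07326594713925
bar [ 0.50951843 -0.01941254  0.077     ] 0.06699037257050545 131.44180867248008
line 130.0391000698607
[ 0.51032115 -0.01950079  0.042     ]
[[ 0.59692704 -0.04567363  0.        ]]
```

{"name": "step_arm", "arguments": {
  "moves": [
    [[0,0,0,1.71,-0.89,0,0],[0,0,0,1.71,-0.89,0,0],[0,0,0,1.71,-0.89,0,0],[0,0,-0.1215,0,0,0,0],[0,0,-0.1215,0,0,0,0],[0,0,-0.1215,0,0,0,0],[0,0,-0.1215,0,0,0,0],[0,0,-0.1215,0,0,0,0],[0,0,-0.1215,0,0,0,0],[0,0,-0.1215,0,0,0,0],[0,0,-0.1215,0,0,0,0],[0,0,-0.1215,0,0,0,0]]
  ]
}}

```text
t: 3.75
position: [0.4776, -0.0143, 0.2396]
tcp_rot: [[-0.757, -0.654, -0.0], [-0.654, 0.757, 0.0], [0.0, 0.0, -1.0]]
contact_force: [-1.0, -0.3, -0.7]
gripper_width: 0.005
```

{"name": "step_arm", "arguments": {
  "moves": [
    [[0,0,0,0,0,3,0],[0,0,0,0,0,3,0],[0,0,0,0,0,3,0],[0,0,0,0,0,2.2,0],[0,0,0,0,0,0,0],[0,0,0,0,0,0,0]]
  ]
}}

```text
t: 4.25
position: [0.4773, -0.0146, 0.1273]
tcp_rot: [[-0.761, -0.649, -0.003], [-0.649, 0.761, 0.0], [0.002, 0.002, -1.0]]
contact_force: [-0.5, 0.2, 0.1]
gripper_width: 0.005
```

```bash
python3 - <<'E'
from h import *
s=robot.sense();R=s['tcp_rot'];p=s['position'];print(p,np.degrees(np.arctan2(R[1,0],R[0,0])),s['qpos'],s['contact_force'])
d=snap('scene','s1');cv2.imwrite('pics/s1c.png',cv2.resize(d['img'][170:330,250:410,::-1],(600,600),interpolation=cv2.INTER_CUBIC))
E
```

```text
[ 0.4772905  -0.01455542  0.12726313] -139.52430672384472 [-1.92942345e+00  1.58792216e+01  1.16919115e+02  5.22918359e-03
  4.73514972e+01 -1.32408567e+02] [-0.45632524  0.21731166  0.09688588]
```

View pics/s1c.png

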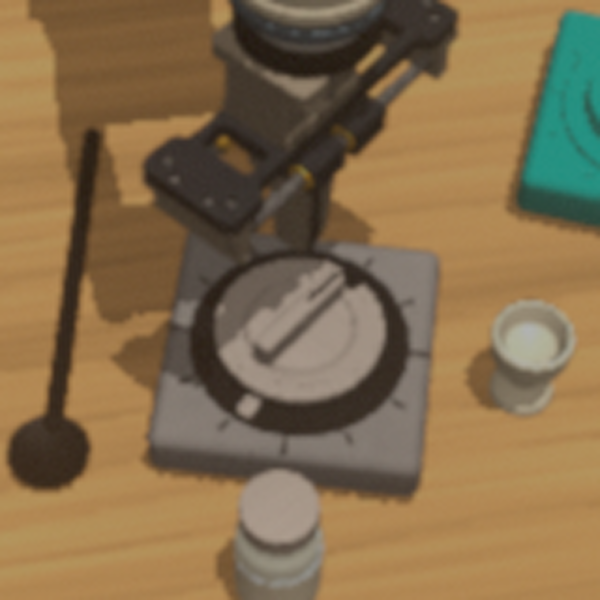

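The scene view shows the finger behind the bar on the right side for a clockwise push, with the bar's notch end at crop (340,270) and the foot at (248,405). Next I lower it beside the bar.

{"name": "step_arm", "arguments": {
  "moves": [
    [[0,0,0,0,0,1.3,0],[0,0,0,0,0,1.3,0],[0,0,0,0,0,1.2,0],[0,0,0,0,0,0,0],[0,0,0,-0.2,0,0,0],[0,0,0,-0.2,0,0,0],[0,0,0,-0.15,0,0,0],[0,0,0,0,0,0,0]]
  ]
}}

```text
t: 4.97
position: [0.4836, -0.0114, 0.0906]
tcp_rot: [[-0.761, -0.649, 0.002], [-0.649, 0.761, -0.0], [-0.001, -0.001, -1.0]]
contact_force: [0.2, 0.8, 0.0]
gripper_width: 0.005
```

{"name": "step_arm", "arguments": {
  "moves": [
    [[0,0,0.06,-0.15,0.096,0,0],[0,0,0.06,-0.15,0.096,0,0],[0,0,0.06,-0.15,0.096,0,0],[0,0,0.06,-0.15,0.096,0,0],[0,0,0.06,-0.15,0.096,0,0],[0,0,0.06,-0.15,0.096,0,0],[0,0,0,0,0,0,0],[0,0,0,0,0,0,0]]
  ]
}}

```text
t: 5.63
position: [0.4875, -0.002, 0.0899]
tcp_rot: [[-0.94, -0.341, 0.001], [-0.341, 0.94, 0.0], [-0.0, -0.0, -1.0]]
contact_force: [-0.6, 0.3, 1.0]
gripper_width: 0.002
```

```bash
cat > st.py <<'E'
from h import *
C=np.array([.5098,-.0193])
s=robot.sense();R=s['tcp_rot'];p=s['position'];v=p[:2]-C
print(s['t'],p,'yaw',np.degrees(np.arctan2(R[1,0],R[0,0])),'tool xy of TCP rel C',R[:2,:2].T@v,'F',s['contact_force'],s['ft_torque'])
E
python3 st.py; python3 - <<'E'
from h import *
d=snap('scene','s2');cv2.imwrite('pics/s2c.png',cv2.resize(d['img'][170:330,250:410,::-1],(600,600),interpolation=cv2.INTER_CUBIC))
E
```

```text
5.6333 [ 0.48747648 -0.00196097  0.08991271] yaw -160.0819742814449 tool xy of TCP rel C [0.01508116 0.0239069 ] F [-0.58359208  0.27513245  1.04563572] [0.04571972 0.05752256 0.00020726]
```

View pics/s2c.png

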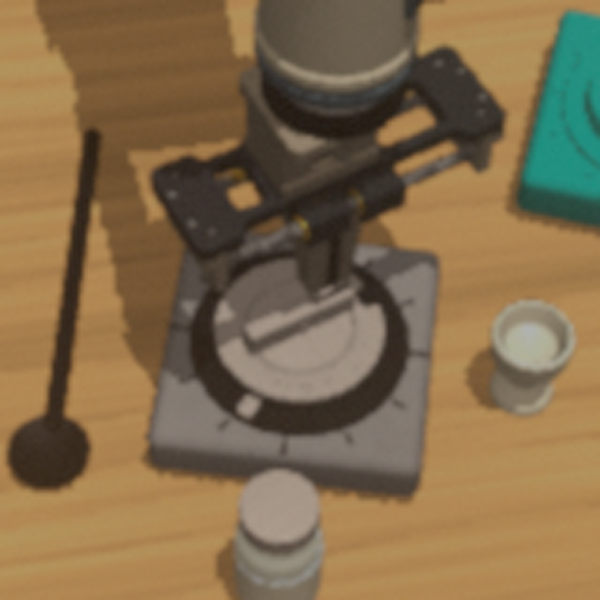

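The bar follows the finger: its notch end is now at crop (365,290). I'll carry on along the arc.

{"name": "step_arm", "arguments": {
  "moves": [
    [[0,0,0.06,-0.15,0.096,0,0],[0,0,0.06,-0.15,0.096,0,0],[0,0,0.06,-0.15,0.096,0,0],[0,0,0.06,-0.15,0.096,0,0],[0,0,0.06,-0.15,0.096,0,0],[0,0,0.06,-0.15,0.096,0,0],[0,0,0.06,-0.15,0.096,0,0],[0,0,0.06,-0.15,0.096,0,0],[0,0,0.06,-0.15,0.096,0,0],[0,0,0.06,-0.15,0.096,0,0],[0,0,0.06,-0.15,0.096,0,0],[0,0,0.06,-0.15,0.096,0,0]]
  ]
}}

```text
t: 6.68
position: [0.5044, 0.0095, 0.0896]
tcp_rot: [[-0.93, 0.367, -0.001], [0.367, 0.93, 0.0], [0.001, -0.0, -1.0]]
contact_force: [-1.7, -0.4, 1.0]
gripper_width: 0.005
```

```bash
python3 st.py
```

```text
6.6833 [0.50435815 0.00948893 0.08959037] yaw 158.48248198521884 tool xy of TCP rel C [0.01562195 0.02478651] F [-1.66874901 -0.36430186  0.98126712] [-0.08382653  0.27645753  0.02475789]
```

{"name": "step_arm", "arguments": {
  "moves": [
    [[0,0,0.06,-0.15,0.096,0,0],[0,0,0.06,-0.15,0.096,0,0],[0,0,0.06,-0.15,0.096,0,0],[0,0,0.06,-0.15,0.096,0,0],[0,0,0.06,-0.15,0.096,0,0],[0,0,0.06,-0.15,0.096,0,0],[0,0,0.06,-0.15,0.096,0,0],[0,0,0.06,-0.15,0.096,0,0],[0,0,0.06,-0.15,0.096,0,0],[0,0,0.06,-0.15,0.096,0,0],[0,0,0.06,-0.15,0.096,0,0],[0,0,0.06,-0.15,0.096,0,0]]
  ]
}}

```text
t: 7.68
position: [0.5252, 0.0068, 0.0896]
tcp_rot: [[-0.458, 0.889, -0.0], [0.889, 0.458, 0.0], [0.0, -0.0, -1.0]]
contact_force: [-0.8, 0.9, 0.5]
gripper_width: 0.005
```

```bash
python3 st.py
```

```text
7.6833 [0.52524792 0.00684028 0.08962887] yaw 117.22964418910286 tool xy of TCP rel C [0.01617509 0.02569667] F [-0.80155551  0.93379753  0.52659915] [0.13490712 0.24012763 0.05983131]
```

{"name": "step_arm", "arguments": {
  "moves": [
    [[0,0,0.06,-0.15,0.096,0,0],[0,0,0.06,-0.15,0.096,0,0],[0,0,0.06,-0.15,0.096,0,0],[0,0,0.06,-0.15,0.096,0,0],[0,0,0.06,-0.15,0.096,0,0],[0,0,0.06,-0.15,0.096,0,0],[0,0,0.06,-0.15,0.096,0,0],[0,0,0.06,-0.15,0.096,0,0],[0,0,0.06,-0.15,0.096,0,0],[0,0,0,0,0,0,0],[0,0,0,0,0,0,0],[0,0,0,0,0,0,0]]
  ]
}}

```text
t: 8.68
position: [0.5369, -0.0043, 0.0897]
tcp_rot: [[0.061, 0.998, 0.0], [0.998, -0.061, -0.0], [-0.0, 0.0, -1.0]]
contact_force: [0.2, 0.3, 0.1]
gripper_width: 0.0
```

```bash
python3 st.py; python3 - <<'E'
from h import *
d=snap('top','t3');cv2.imwrite('pics/t3c.png',cv2.resize(d['img'][178:278,276:376,::-1],(500,500),interpolation=cv2.INTER_CUBIC))
d=snap('wrist','w3')
d=snap('scene','s3');cv2.imwrite('pics/s3c.png',cv2.resize(d['img'][170:330,250:410,::-1],(600,600),interpolation=cv2.INTER_CUBIC))
E
```

```text
8.6833 [ 0.53693488 -0.00425385  0.08967476] yaw 86.51022086736627 tool xy of TCP rel C [0.01666997 0.02616869] F [0.15774396 0.34336232 0.13456393] [-0.0272967   0.02175299  0.03551677]
```

View pics/s3c.png

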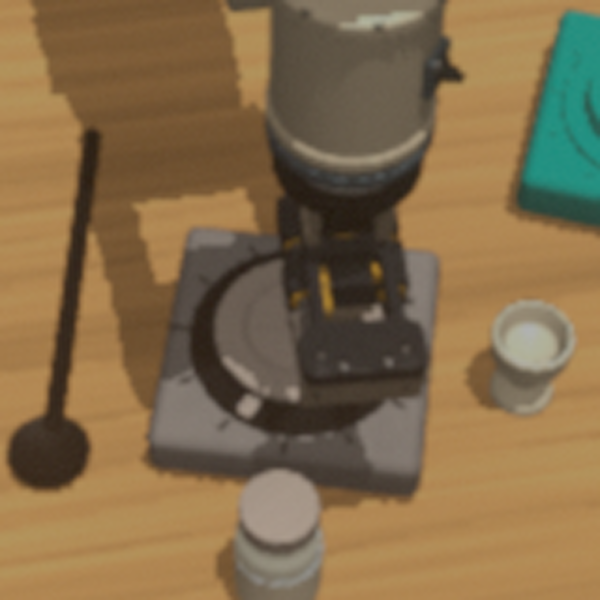

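View pics/w3.png

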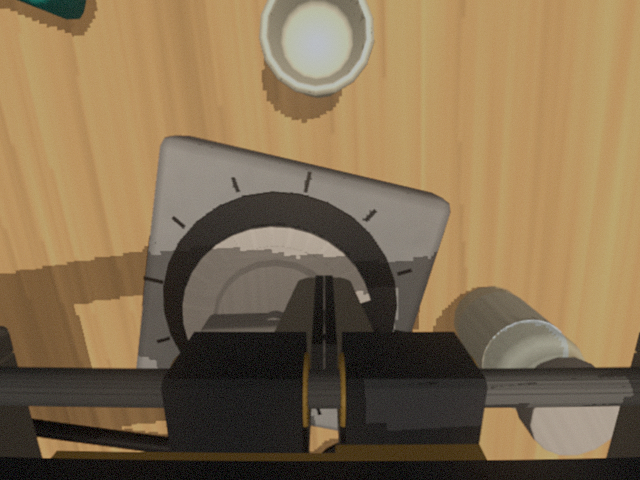

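{"name": "step_arm", "arguments": {
  "moves": [
    [[0,0,0.06,-0.16,0.094,0,0],[0,0,0.06,-0.16,0.094,0,0],[0,0,0.06,-0.16,0.094,0,0],[0,0,0.06,-0.16,0.094,0,0],[0,0,0.06,-0.155,0.094,0,0],[0,0,0.06,-0.155,0.094,0,0],[0,0,0.06,-0.155,0.094,0,0],[0,0,0.06,-0.155,0.094,0,0],[0,0,0.06,-0.155,0.094,0,0],[0,0,0,0,0,0,0],[0,0,0,0,0,0,0],[0,0,0,0,0,0,0]]
  ]
}}

```text
t: 9.83
position: [0.5408, -0.02, 0.0897]
tcp_rot: [[0.566, 0.825, 0.0], [0.825, -0.566, -0.0], [0.0, 0.0, -1.0]]
contact_force: [1.0, -0.6, 0.8]
gripper_width: 0.003
```

```bash
python3 st.py; python3 - <<'E'
from h import *
d=snap('top','t4');cv2.imwrite('pics/t4c.png',cv2.resize(d['img'][178:278,276:376,::-1],(500,500),interpolation=cv2.INTER_CUBIC))
E
```

```text
9.8333 [ 0.54079867 -0.02003318  0.08966741] yaw 55.55359299292782 tool xy of TCP rel C [0.01692931 0.02597794] F [ 1.04679225 -0.59206262  0.81372659] [ 0.07533485 -0.08611768  0.02642678]
```

View pics/t4c.png

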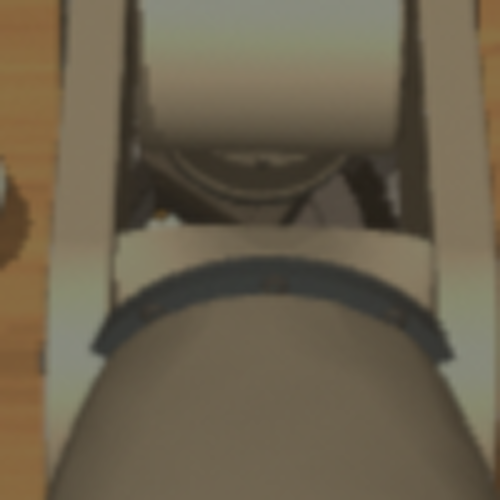

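The top view is blocked by the arm. I'll back off, rise and look with the wrist camera.

{"name": "step_arm", "arguments": {
  "moves": [
    [[0,0,0,0.3,0,0,0],[0,0,0,0.3,0,0,0],[0,0,0,0,0,-2,0],[0,0,0,0,0,-3,0],[0,0,0,-1,0,-3,0],[0,0,0,-1.5,-0.5,-3,0],[0,0,0,-1.5,-0.5,-2,0],[0,0,0,-0.5,0,0,0],[0,0,0,0,0,0,0],[0,0,0,0,0,0,0],[0,0,0,0,0,0,0]]
  ]
}}

```text
t: 10.8
position: [0.51, -0.0461, 0.2183]
tcp_rot: [[0.567, 0.823, -0.002], [0.823, -0.567, 0.0], [-0.001, -0.002, -1.0]]
contact_force: [-0.1, -0.3, -0.5]
gripper_width: 0.004
```

```bash
python3 st.py; python3 - <<'E'
from h import *
d=snap('wrist','w5')
p=proj(d,[.51,-.019,.06])[0]; x,y=max(int(p[0])-120,0),max(int(p[1])-120,0);print(p,x,y)
cv2.imwrite('pics/w5c.png',cv2.resize(d['img'][y:y+240,x:x+240,::-1],(600,600),interpolation=cv2.INTER_CUBIC))
d=snap('scene','s5');cv2.imwrite('pics/s5c.png',cv2.resize(d['img'][170:330,250:410,::-1],(600,600),interpolation=cv2.INTER_CUBIC))
E
```

```text
10.8 [ 0.5100147  -0.04611221  0.21825238] yaw 55.43067743828725 tool xy of TCP rel C [-0.02195643  0.01539013] F [-0.12313367 -0.26828341 -0.52263932] [-0.07072095  0.10745014 -0.00179458]
[304.96401181 203.7290739 ] 184 83
```

View pics/w5c.png

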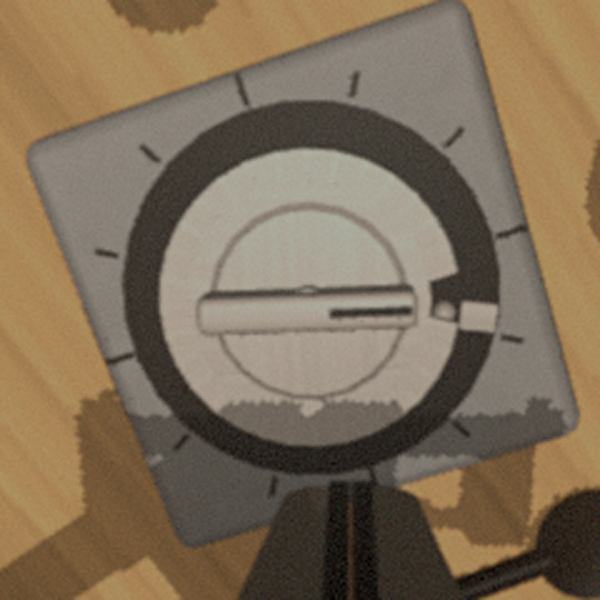

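View pics/s5c.png

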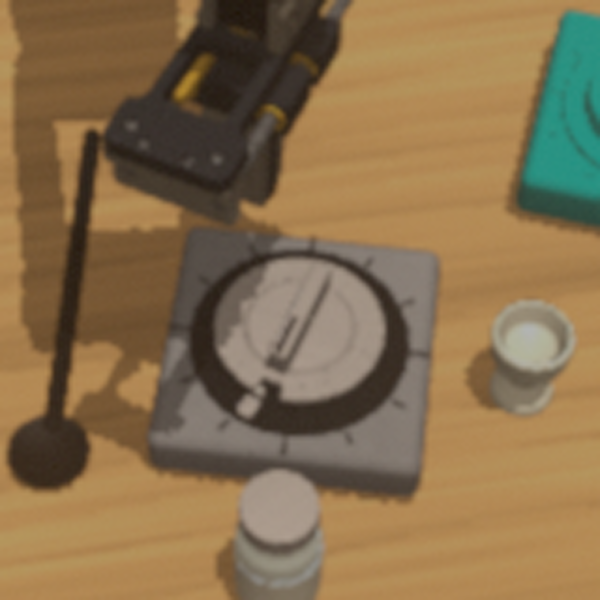

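The pin at crop (445,311) now shows inside the notch, whose edges are near y≈280 and y≈323. I'll measure the remaining angle.

```bash
python3 - <<'E'
from h import *
d=load('w5'); f=lambda p:np.array(p)/2.5+[184,83]-0.3
P=lambda l,z:plane(d,[f(p) for p in l],z)
a=lambda v:round(float(np.degrees(np.arctan2(v[1],v[0]))),1)
L=P([(122,287),(498,287),(310,100),(310,474)],.045); C=L.mean(0)
sk=P([(160,287),(310,148),(310,446)],.057); print('C',C,'skirt y/x', sk)
for n,p,z in(('foot',(479,316),.05),('pin',(445,311),.053),('notchdn in',(432,318),.057),('notch up in',(432,285),.057),('up out',(457,272),.057)):
    q=P([p],z)[0]-C; print(n,np.hypot(*q[:2]),a(q))
B=P([(410,311),(332,314)],.077); print('line',a(B[0]-B[1]))
B=P([(412,309),(203,316)],.077); print('bar',a(B[0]-B[1]),B.mean(0),np.linalg.norm(B[0]-B[1]))
# edges by canny/hough
g=cv2.cvtColor(d['img'],cv2.COLOR_RGB2GRAY)[195:225,255:360]
cv2.imwrite('pics/w5d.png',cv2.resize(d['img'][170:235,330:395,::-1],(600,600),interpolation=cv2.INTER_CUBIC))
E
```

```text
C [ 0.51198075 -0.01891399  0.045     ] skirt y/x [[ 0.47333655  0.01200421  0.057     ]
 [ 0.54028164  0.02024333  0.057     ]
 [ 0.48236793 -0.06185504  0.057     ]]
foot 0.05863027932613089 -41.9
pin 0.046423168468125206 -41.1
notchdn in 0.04199063462379993 -44.0
notch up in 0.04137581619093236 -28.7
up out 0.05007810529985434 -24.7
line -32.3
bar -32.6 [ 0.51165335 -0.02042364  0.077     ] 0.0655330491309028
```

View pics/w5d.png

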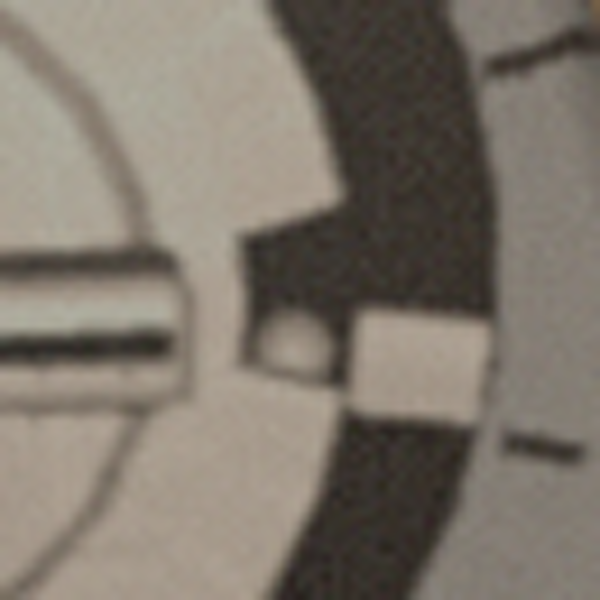

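```bash
python3 - <<'E'
from h import *
d=load('w5'); f=lambda p:np.array(p)*65/600+[330,170]-.45
P=lambda l,z:plane(d,[f(p) for p in l],z)
a=lambda v:round(float(np.degrees(np.arctan2(v[1],v[0]))),1)
N=P([(245,237),(345,200),(245,365),(340,388)],.057)
print('widths',np.linalg.norm(N[0]-N[2]),np.linalg.norm(N[1]-N[3]))
e1=N[1]-N[0];e2=N[3]-N[2];print('edge dirs',a(e1),a(e2),'mean inner, outer mid',a((N[1]+N[3]-N[0]-N[2])))
pin=P([(297,343)],.053)[0]; ft=P([(418,366)],.05)[0]; print('pin->foot',a(ft-pin),np.linalg.norm((ft-pin)[:2]))
Nc=N.mean(0); print(Nc,pin)
for C in([.512,-.0189],[.5117,-.0204],[.5098,-.0193]):
    print(a(Nc[:2]-C),np.linalg.norm(Nc[:2]-C),a(pin[:2]-C),np.linalg.norm(pin[:2]-C),a(ft[:2]-C))
E
```

```text
widths 0.011672202899010336 0.01712338188547924
edge dirs -14.0 -48.2 mean inner, outer mid -30.6
pin->foot -47.6 0.01191891330210753
[ 0.54925933 -0.04469276  0.057     ] [ 0.54718997 -0.04913202  0.053     ]
-34.7 0.04531582865416205 -40.7 0.04639298487811828 -42.1
-32.9 0.044730768438745974 -39.0 0.045662533423703244 -40.8
-32.8 0.046923673987530966 -38.6 0.04783261739765418 -40.4
```

The notch is about 6° short of the pin (roughly 4.9 mm along the rim). The foot hasn't moved. I'll do a short push of that size.

{"name": "step_arm", "arguments": {
  "moves": [
    [[0,0,0.103,0,0,0,0],[0,0,0,1.46,0.28,0,0],[0,0,0,1.46,0.28,0,0],[0,0,0,1.46,0.28,0,0],[0,0,0,0,0,3.0,0],[0,0,0,0,0,3.0,0],[0,0,0,0,0,2.0,0],[0,0,0,0,0,0,0],[0,0,0,0,0,0,0],[0,0,0,0,0,0,0]]
  ]
}}

```text
t: 11.73
position: [0.5464, -0.0181, 0.1405]
tcp_rot: [[0.648, 0.761, 0.001], [0.761, -0.648, 0.0], [0.001, 0.001, -1.0]]
contact_force: [1.1, 0.1, 0.7]
gripper_width: 0.007
```

```bash
python3 st.py
```

```text
11.7333 [ 0.54641675 -0.01811913  0.14048309] yaw 49.59437299034416 tool xy of TCP rel C [0.02463398 0.02711726] F [1.06832701 0.07091441 0.70529463] [-0.06093351  0.13816146  0.01086112]
```

{"name": "step_arm", "arguments": {
  "moves": [
    [[0,0,0,0,-0.1,2.0,0],[0,0,0,0,0,2.0,0],[0,0,0,0,0,1.1,0],[0,0,0,0,0,0,0],[0,0,0,-0.2,0,0,0],[0,0,0,-0.2,0,0,0],[0,0,0,-0.1,0,0,0],[0,0,0,-0.1,0,0,0],[0,0,0,-0.1,0,0,0],[0,0,0,-0.07,0,0,0],[0,0,0,0,0,0,0],[0,0,0,0,0,0,0]]
  ]
}}

```text
t: 12.73
position: [0.5396, -0.0239, 0.0888]
tcp_rot: [[0.649, 0.761, 0.001], [0.761, -0.649, 0.0], [0.0, 0.0, -1.0]]
contact_force: [1.7, 0.8, 0.4]
gripper_width: 0.01
```

```bash
python3 st.py
```

```text
12.7333 [ 0.5396393  -0.02390005  0.08883084] yaw 49.51454708812123 tool xy of TCP rel C [0.01587465 0.0256815 ] F [1.74185424 0.76614813 0.39700405] [ 0.16845358 -0.18811507  0.04515424]
```

{"name": "step_arm", "arguments": {
  "moves": [
    [[0,0,0,0.3,0,0,0],[0,0,0,0.3,0,0,0],[0,0,0,0,0,-2,0],[0,0,0,0,0,-3,0],[0,0,0,-1,0,-3,0],[0,0,0,-1.5,-0.5,-3,0],[0,0,0,-1.5,-0.5,-2,0],[0,0,0,-0.5,0,0,0],[0,0,0,0,0,0,0],[0,0,0,0,0,0,0],[0,0,0,0,0,0,0],[0,0,0,0,0,0,0]]
  ]
}}

```text
t: 13.73
position: [0.5062, -0.0466, 0.2172]
tcp_rot: [[0.649, 0.761, -0.002], [0.761, -0.649, 0.0], [-0.001, -0.002, -1.0]]
contact_force: [-0.4, -0.6, 0.2]
gripper_width: 0.005
```

```bash
python3 st.py; python3 - <<'E'
from h import *
d=snap('wrist','w6')
p=proj(d,[.543,-.047,.055])[0]; x,y=int(p[0])-35,int(p[1])-35;print(p,x,y)
cv2.imwrite('pics/w6d.png',cv2.resize(d['img'][y:y+65,x:x+65,::-1],(600,600),interpolation=cv2.INTER_CUBIC))
E
```

```text
13.7333 [ 0.50620339 -0.04663676  0.21719777] yaw 49.534461056118204 tool xy of TCP rel C [-0.02313186  0.01500503] F [-0.4338631  -0.58253455  0.1824346 ] [-0.07479637  0.08263918  0.03203075]
[357.33902693 201.41520427] 322 166
```

View pics/w6d.png

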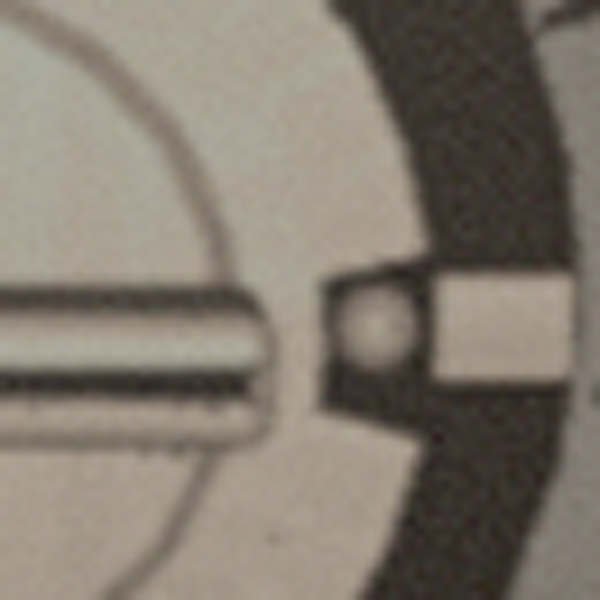

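The pin sits in the notch but a bit above its middle: pin (377,325), notch mid about (375,345). I'll measure it.

```bash
python3 - <<'E'
from h import *
d=load('w6'); f=lambda p:np.array(p)*65/600+[322,166]-.45
P=lambda l,z:plane(d,[f(p) for p in l],z)
a=lambda v:round(float(np.degrees(np.arctan2(v[1],v[0]))),1)
N=P([(325,285),(430,257),(325,405),(420,435)],.057)
pin=P([(377,325)],.053)[0]; ft=P([(505,325)],.05)[0]
Nc=N.mean(0); print(Nc,pin)
for C in([.512,-.0189],[.5117,-.0204],[.5098,-.0193]):
    print(a(Nc[:2]-C),np.linalg.norm(Nc[:2]-C),a(pin[:2]-C),np.linalg.norm(pin[:2]-C),a(ft[:2]-C))
E
```

```text
[ 0.54528794 -0.05028995  0.057     ] [ 0.54651238 -0.04968989  0.053     ]
-43.3 0.04575386525230063 -41.7 0.04625063631342379 -41.9
-41.7 0.04496175141916829 -40.1 0.04549504498011175 -40.6
-41.1 0.04711444750802287 -39.6 0.04765861834056517 -40.2
```

It is 1.3–1.6° past centre, within the 4° fit, so I can press. I'll bring the closed fingertips over the bar on the spindle axis.

{"name": "step_arm", "arguments": {
  "moves": [
    [[0,0,0,1.2,-0.75,0,0],[0,0,0,1.15,-0.75,0,0],[0,0,0,0,0,3,0],[0,0,0,0,0,3,0],[0,0,0,0,0,3,0],[0,0,0,0,0,1.3,0],[0,0,0,0,0,0,0],[0,0,0,0,0,0,0],[0,0,0,0,0,0,0]]
  ]
}}

```text
t: 14.53
position: [0.511, -0.0193, 0.1161]
tcp_rot: [[0.649, 0.761, 0.001], [0.761, -0.649, -0.0], [0.0, 0.0, -1.0]]
contact_force: [0.0, 0.9, 0.6]
gripper_width: 0.004
```

```bash
python3 st.py
```

```text
14.5333 [ 0.51098095 -0.01933228  0.11614074] yaw 49.528867779482454 tool xy of TCP rel C [0.00074196 0.00091934] F [0.01225768 0.89285746 0.58127794] [-0.07176999  0.10420581 -0.01286454]
```

{"name": "step_arm", "arguments": {
  "moves": [
    [[0,0,0,0,0,0.5,0],[0,0,0,0,0,0.5,0],[0,0,0,0,0,0.2,0],[0,0,0,0,0,0.2,0],[0,0,0,0,0,0.1,0],[0,0,0,0,0,0.1,0],[0,0,0,0,0,0.1,0],[0,0,0,0,0,0,0]]
  ]
}}

```text
t: 15.2
position: [0.5104, -0.0195, 0.0986]
tcp_rot: [[0.649, 0.761, 0.0], [0.761, -0.649, -0.0], [0.0, 0.0, -1.0]]
contact_force: [-0.6, 0.9, 1.3]
gripper_width: 0.004
```

{"name": "step_arm", "arguments": {
  "moves": [
    [[0,0,0,0,0,0.1,0],[0,0,0,0,0,0.1,0],[0,0,0,0,0,0,0]]
  ]
}}

```text
t: 15.45
position: [0.5103, -0.0194, 0.0965]
tcp_rot: [[0.649, 0.761, 0.0], [0.761, -0.649, -0.0], [0.0, 0.0, -1.0]]
contact_force: [0.5, -0.3, 0.7]
gripper_width: 0.005
```

{"name": "step_arm", "arguments": {
  "moves": [
    [[0,0,0,0,0,0.1,0],[0,0,0,0,0,0.1,0],[0,0,0,0,0,0,0]]
  ]
}}

```text
t: 15.7
position: [0.5104, -0.0195, 0.0944]
tcp_rot: [[0.649, 0.761, 0.0], [0.761, -0.649, -0.0], [0.0, 0.0, -1.0]]
contact_force: [0.7, 0.1, 0.5]
gripper_width: 0.003
```

{"name": "step_arm", "arguments": {
  "moves": [
    [[0,0,0,0,0,0.05,0],[0,0,0,0,0,0.05,0],[0,0,0,0,0,0,0]]
  ]
}}

```text
t: 15.95
position: [0.5105, -0.0194, 0.0942]
tcp_rot: [[0.649, 0.761, 0.0], [0.761, -0.649, -0.0], [0.0, 0.0, -1.0]]
contact_force: [-2.9, 0.4, 10.7]
gripper_width: 0.007
```

Force jumps to 10.7 N with the tip at 0.0692 m, which matches a home height of 0.069. One more small press, then lift and check.

{"name": "step_arm", "arguments": {
  "moves": [
    [[0,0,0,0,0,0.05,0],[0,0,0,0,0,0.05,0],[0,0,0,0,0,0,0]]
  ]
}}

```text
t: 16.2
position: [0.5106, -0.0194, 0.094]
tcp_rot: [[0.649, 0.761, 0.0], [0.761, -0.649, -0.0], [0.0, 0.0, -1.0]]
contact_force: [-5.3, -0.1, 22.4]
gripper_width: 0.005
```

```bash
python3 st.py
```

```text
16.2 [ 0.51057529 -0.01942432  0.094011  ] yaw 49.52036809071151 tool xy of TCP rel C [0.00040873 0.00067042] F [-5.32624004 -0.0904354  22.4345294 ] [ 0.00676235  1.22538809 -0.01987156]
```

{"name": "step_arm", "arguments": {
  "moves": [
    [[0,0,0,0,0,-1,0],[0,0,0,0,0,-3,0],[0,0,0,0,0,-3,0],[0,0,0,-1.2,0.75,-3,0],[0,0,0,-1.2,0.75,-2.3,0],[0,0,0,0,0,0,0],[0,0,0,0,0,0,0],[0,0,0,0,0,0,0]]
  ]
}}

```text
t: 16.87
position: [0.5056, -0.0473, 0.2148]
tcp_rot: [[0.65, 0.76, -0.001], [0.76, -0.65, 0.0], [-0.0, -0.001, -1.0]]
contact_force: [0.4, 0.6, 0.1]
gripper_width: 0.005
```

```bash
python3 st.py; python3 - <<'E'
from h import *
d=snap('wrist','w7')
p=proj(d,[.51,-.019,.06])[0]; x,y=max(int(p[0])-120,0),max(int(p[1])-120,0);print(p,x,y)
cv2.imwrite('pics/w7c.png',cv2.resize(d['img'][y:y+240,x:x+240,::-1],(600,600),interpolation=cv2.INTER_CUBIC))
d=snap('scene','s7');cv2.imwrite('pics/s7c.png',cv2.resize(d['img'][170:330,250:410,::-1],(600,600),interpolation=cv2.INTER_CUBIC))
E
```

```text
16.8667 [ 0.50557188 -0.04726298  0.21480635] yaw 49.49214380795001 tool xy of TCP rel C [-0.02400711  0.01494871] F [0.41194474 0.6014125  0.09891889] [-0.01551435  0.12061753  0.01942468]
[304.99890606 202.0844437 ] 184 82
```

View pics/w7c.png

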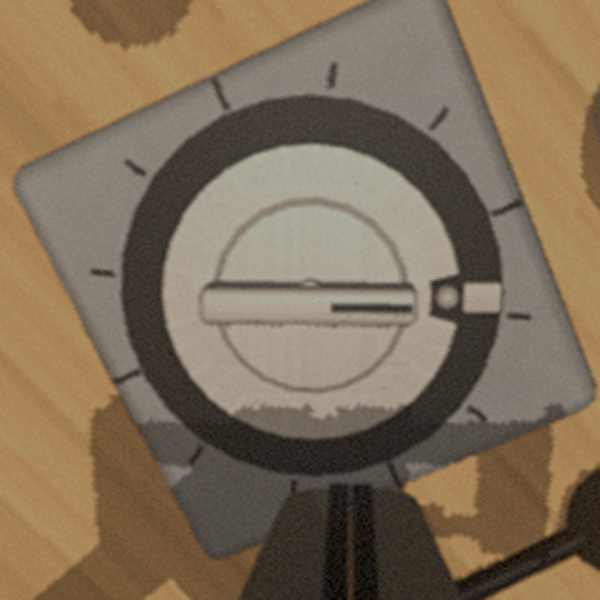

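View pics/s7c.png

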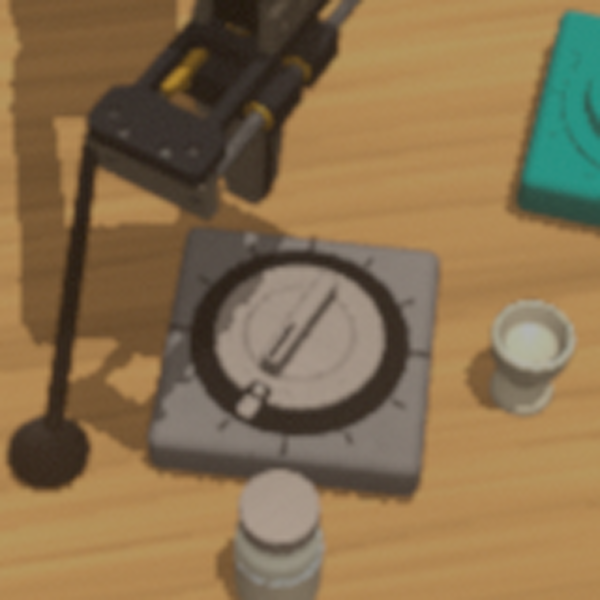

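Skirt, pin and foot look nested in both views. I'll check the height change numerically against the before picture.

```bash
python3 - <<'E'
from h import *
A=load('s5');B=load('s7')
print('expected 8mm shift',proj(B,[.51,-.019,.049])-proj(B,[.51,-.019,.057]))
def skirt(d):
    c=cv2.resize(d['img'][215:295,290:370],None,fx=4,fy=4,interpolation=cv2.INTER_CUBIC)
    # right half profile: rim bright->dark going right & down from centre
    g=cv2.GaussianBlur(c.max(2).astype(np.float32),(0,0),2); out=[]
    c0=np.array(proj(d,[.511,-.019,.053])[0]-[290,215])*4
    for an in np.radians(np.arange(-80,81,4)): # right side, sunlit
        r=np.arange(60,115,.5); v=cv2.remap(g,(c0[0]+r*np.cos(an)).astype(np.float32)[None],(c0[1]+r*np.sin(an)).astype(np.float32)[None],1)[0]
        k=np.diff(v).argmin(); out.append(c0/4+[290,215]+r[k]/4*np.array([np.cos(an),np.sin(an)]))
    return np.array(out)
for nm,d in(('s5',A),('s7',B)):
    q=skirt(d)
    for z in(.049,.057):
        X=plane(d,q,z)[:,:2]
        M=np.c_[2*X,np.ones(len(X))]; w=np.ones(len(X))
        for _ in range(10):
            s=np.linalg.lstsq(M*w[:,None],(X**2).sum(1)*w,rcond=None)[0]; r=np.sqrt(s[2]+s[0]**2+s[1]**2)
            e=abs(np.linalg.norm(X-s[:2],axis=1)-r); w=1/(1+(e/.001)**2)
        print(nm,z,'centre',s[:2],'r',r)
for p in ['egg','jar']: pass
a=A['img'].astype(int);b=B['img'].astype(int); D=abs(a-b).max(2)
a0=load('scene0')['img'].astype(int)
for n,(x0,x1,y0,y1) in dict(egg=(378,405,250,282),jar=(310,340,295,336),spoon=(250,276,280,302),mill=(500,548,250,302),ram=(126,175,314,358)).items(): print(n,abs(a0-b).max(2)[y0:y1,x0:x1].mean())
E
```

```text
expected 8mm shift [[-0.07092025  1.97292313]]
s5 0.049 centre [ 0.50674028 -0.01835768] r 0.05116649537580066
s5 0.057 centre [ 0.5118931  -0.01940449] r 0.05068960687913739
s7 0.049 centre [ 0.51157303 -0.02004446] r 0.05127786112415426
s7 0.057 centre [ 0.51668153 -0.02107485] r 0.050799018878671054
egg 5.434027777777778
jar 5.182926829268292
spoon 5.3076923076923075
mill 4.80448717948718
ram 5.641929499072356
```

The skirt's fitted centre agrees with z=0.057 before the press (0.5119) and z=0.049 after (0.5116), so it dropped about 8 mm. The surroundings differ only by image noise. I'm handing in.

```bash
python3 -c "
from bench import robot
print(robot.close_job())"
```

```text
the job is handed in; nothing more can be done
None
```

The knob is pressed home with its notch over the drive pin, and the job was handed in at about 17 s with the arm clear of everything; no verdict was reported.

I pushed the bar about 172° clockwise with the closed fingertips: one long arc, a look, then a last push of about 7°. I then pressed down on the spindle axis.

**Last checks:**
- **Home:** the fingertips stopped hard at 0.069 m, the home height, with 22 N at the wrist. In the scene camera, the skirt's fitted circle matches its high position before the press and its home position after it, a drop of about 8 mm.
- **Notch and pin:** the pin sits in the notch, and the foot shows no visible movement. Before pressing, the notch measured about 1.3–1.6° past the pin, about 1 mm at the rim. I did not re-measure that after the press.
- **Things around the timer:** scene pictures from the start and the end differ only by noise at the egg cup, jar, mill, ramekin and the bowl end of the spoon.

**Disagreements:**
- The ~4 N push-on force never showed in the readings, which were taken while the arm was holding still. I relied on the height instead.
- The spindle centre came out about 2 mm apart between views, within the calibration error.

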